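# Hold the exposure unit's sprung key switch at start

### The job

Take the wide-headed key out of the wooden key block, push it all the way down into the keyhole on top of the grey switch box, easing it past the stiff pins, and turn it a quarter turn clockwise (seen from above) to start the exposure unit. The switch springs back if it is let go, so finish while still gripping the key and holding it turned. Leave the narrow-headed key in the block and everything else where it stands.

Things in the scene. Friction and masses are not known exactly. Their poses are not given: they have to be found in the camera images.
- wide_key_head (a point): centre of the head of the wide key, the one to use. Head: upright black slab 44 mm wide (own y), 10 mm thick (own x), 32 mm high; z up. Grip it across the 10 mm from above. A round shoulder disc (18 mm across) lies under it, its underside 28 mm below this point; the blade's tip is 65 mm below this point. The key stands upright in a slot of the key block, shoulder on the block's top
- wide_key: the same key (about 40 g); origin under the shoulder disc, 28 mm below the head's centre, same axes. Below the shoulder: a thin round neck 8 mm long, then a flat blade 14 mm wide (own y) and 4 mm thick (own x) that ends in a V point 3 mm thick. Either way round fits the lock
- narrow_key_head (a point): centre of the head of the other key, which stays where it is: the same key with a head only 20 mm wide, in the other slot, 80 mm from the wide key. Which key is in which slot varies
- key_block: wooden block, fixed, 55 mm (x) by 150 mm (y) by 45 mm high, origin under its centre. Two through slots 40 mm either side of its centre along its y, each 16 mm (y) by 6 mm (x), hold the keys. It stands left or right of the middle, the switch box on the other side
- switch_box: switch box, fixed: grey enclosure with an aluminium top, 130 mm (x) by 100 mm (y) by 60 mm high, origin under its centre. The keyhole is in the middle of its top, with a steel collar round it 38 mm across (30 inside) and 2.5 mm high. The key can turn only when home (within about 3 mm) and cannot come out while turned
- keyhole (a point): centre of the keyhole, in the box's top face; z up. Slot 15.5 mm along own y, 5.5 mm along own x, bevelled, straight down. Two sticky spring pins stand in its ends some 10 to 22 mm down: a straight push needs up to 25 N, small wiggles about the vertical (4 deg) ease it to 10 to 18 N. Home: shoulder on the top face, head's centre 28 mm above this point
- plug (a joint): angle of the lock plug: 0 at rest (slot along the keyhole's y), grows as the key turns clockwise seen from above, stop at 1.6 rad. A spring (about 0.1 N m at a quarter turn) brings it back to 0 when let go. The key has up to about 0.16 rad of play in the slot, so the plug may lag behind it by that
- ink_jar: small ink jar with a black cap, 55 mm across and 55 high; stands on the table in the middle, near side. A bystander; origin under its centre
- squeeze_bottle: white squeeze bottle, 67 mm across and 142 high, on the table beyond the work. A bystander; origin under its centre
- tape_roll: roll of masking tape lying flat, 103 mm across and 25 high, at the left edge of the table. A bystander; origin under its centre
- flat_brush: paint brush lying flat, 178 mm long, 31 wide, 12 high, at the right edge of the table. A bystander; origin under its centre
Things that resemble listed ones, but are neither listed nor needed, are in the scene too. Leave any orange or red look-alike of the wide_key alone.

How it is judged:
By the outcome, as a careful person would: the job done as asked, in the order asked, and still so for the second after the job is handed in, while the arm keeps its last pose, push and grip.
It also fails if it takes over 48 s, if anything falls off the work surface, if the arm or the gripper's body presses on something with over 40 N, if the wrist force passes 120 N, or if a joint passes its speed limit or range.

### The arm

A 6-joint arm with a two-finger parallel gripper is mounted at the origin on the work surface; the furniture and walls round the work are solid. World frame = base frame: x ahead of the robot, y to its left, z up, the work surface at z = 0. Lengths are in mm, angles in degrees, forces in N, time in s.
With the tool pointing down it reaches from about 300 to 850 mm from the base axis. Payload 4.2 kg.
Tool frame: the origin (TCP) lies at the very end of the fingers, on their centre line; the grasp point (between the pads) lies 19 mm behind it (env.grasp_offset is the distance from the TCP to the grasp point, in mm); z points along the fingers, y is the line along which they close (so a half turn about z gives the same grasp; the last joint's range is limited). The gripper opens to 91 mm and grips with 3 to 60 N. Pads are 32 mm wide; open, the fingers measure 118 mm over their backs; the gripper's body (76 mm by 178 mm) begins 60 mm behind the grasp point.
Start: joints at [-69.328, 18.312, 89.639, -0, 72.044, -1.146], TCP at [213.711, -533.827, 213.976] pointing down, gripper open.
Joint ranges: [-177.97, 177.97], [-48.28, 115.42], [12.27, 149.76], [-77.06, 257.06], [2.81, 150.46], [-146.56, 146.56]. Speed limits (degrees/s): [147.25, 147.25, 180, 180, 180, 180].

### API

Orientations are given as [roll, pitch, yaw] about the fixed x, y, z axes, in that order (R = Rz(yaw) Ry(pitch) Rx(roll)).
In Python, from workcell import env, eyes gives the robot as it stands.
- The arm moves only by the tool send_rows, never from a script. Its arguments are lists of equal length, an entry for each row: "grip": the opening, from -1 (shut) to 1 (fully open), so that 0 is half open; "xyz": the shift along the world's x, y, z in m, a list of three; "yaw": the turn about the world's z in degrees. A call has 1 to 8 rows; each row is the pose to reach, as a shift and turn from the pose commanded when the call began; what a row does not reach only later rows make up. A row lasts 1/12 s, in which the tool goes at most 41.7 mm and 7.16 degrees, less where a joint would pass 70% of its speed; a pose out of reach is approached as far as the arm can. A call with a gripper value outside its range is refused whole. The fingers move at their own pace and stop on an object; "grip_force" is the grip in N (left out, the last holds). Time passes only in rows, so rows that repeat a pose let the fingers close. It gives the time, the measured TCP pose, the force, the opening and the grip force at its end, in the units of the state.
- env.state(): the state, without advancing time (a new reading comes with each control period).
- eyes.grab_frame(name): name is "side" or "top" or "wrist"; returns a dict with "frame" (420x560x3 uint8, red, green, blue), "fx", "fy", "cx", "cy" (pixels), "pose" (4x4, takes a point from camera to world coordinates). Camera axes: x right, y down, z forward; pixel columns grow to the right and rows downward; lengths in mm; the calibration is good to about 2 mm. The wrist camera is an equidistant fisheye: a pixel r from the principal point sees the ray r / f radians off the axis. A picture is of the moment at which its call begins. There is no depth.
- env.job_done(): hands the job in; it is judged then, once.
The state is a dict: "time_s": time; "qpos": joint angles; "qvel": joint speeds; "effort": joint torques, N m; "ee_pos": TCP position; "ee_rot": TCP orientation; "force": force on the tool from outside, world axes, zero at the start; "torque": the same for the moment, N m; "gripper_width": finger opening in mm; "gripper_force": force on a finger pad.
Only numpy, scipy, OpenCV 4.12 (cv2) and the standard library are available. Lean on these libraries where they do the work, as an engineer would, in place of code of your own. Each camera call takes 0.05 s, during which the arm holds its last target. There are 200 camera calls.

## Working session

There is one attempt and no reset: what is moved stays moved. The work goes in short steps, Python scripts to look and compute and a tool call to move; the robot and the scene stay as the last step left them, time stands still between calls to the robot, and variables do not carry over. Pictures are saved under pics/ and viewed, at most 10 in all, crops included, and the job is handed in when it is done.

Besides the shell and the picture viewer there is one more tool, called as name([rows], argument=value, ...), one row to a line, values as JSON. send_rows: Moves the arm, as the interface text tells. Its arguments: {"type":"object","properties":{"grip":{"type":"array"},"xyz":{"type":"array"},"yaw":{"type":"array"},"grip_force":{"type":"number"}},"required":["grip","xyz","yaw"]}

```bash
mkdir -p pics; cat > h.py <<'E'
import numpy as np, cv2, sys
from workcell import env, eyes
def grab(n,fn):
    d=eyes.grab_frame(n); cv2.imwrite(f'pics/{fn}.png',d['frame'][:,:,::-1]); np.savez(f'pics/{fn}.npz',**d); return d
def ray(d,u,v):
    x=(u-d['cx'])/d['fx']; y=(v-d['cy'])/d['fy']
    P=np.array(d['pose'])
    r=P[:3,:3]@np.array([x,y,1.]); return P[:3,3],r
def fray(d,u,v):
    a=(u-d['cx'])/d['fx']; b=(v-d['cy'])/d['fy']; t=np.hypot(a,b); s=np.sin(t)/t if t>1e-9 else 1
    P=np.array(d['pose']); return P[:3,3],P[:3,:3]@np.array([a*s,b*s,np.cos(t)])
def atz(o,r,z): return o+r*(z-o[2])/r[2]
def proj(d,p):
    P=np.array(d['pose']); c=P[:3,:3].T@(np.array(p)-P[:3,3]); return d['fx']*c[0]/c[2]+d['cx'],d['fy']*c[1]/c[2]+d['cy']
E
python3 - <<'E'
from h import *
a=grab('top','t0');b=grab('side','s0')
for d in(a,b): print(d['fx'],d['cx'],d['cy'],np.round(d['pose'],3).tolist())
E
```

```text
447.7607355942995 278.12176417718007 208.39303276255242 [[-0.016, -0.997, 0.076, 486.804], [-1.0, 0.016, -0.001, -6.991], [-0.0, -0.076, -0.997, 1265.493], [0.0, 0.0, 0.0, 1.0]]
529.0158366634844 273.124912296064 208.31827841922515 [[-0.947, -0.187, 0.26, 183.109], [-0.32, 0.591, -0.741, 1099.381], [-0.015, -0.785, -0.619, 987.97], [0.0, 0.0, 0.0, 1.0]]
```

View pics/t0.png

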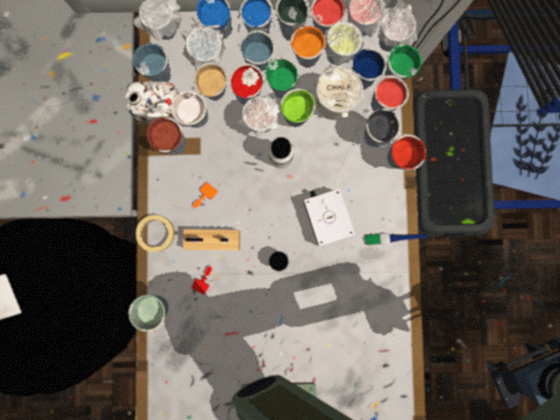

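View pics/s0.png

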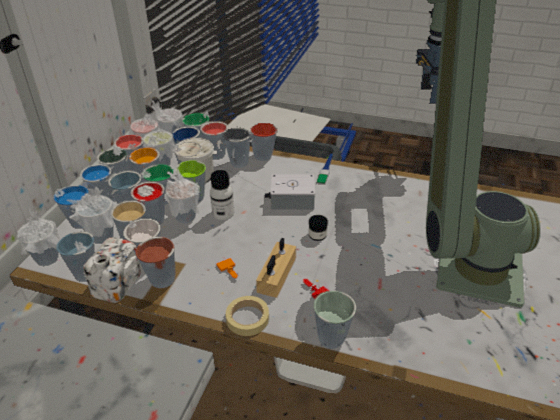

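The top view shows the key block at (211,239), the box at (329,216), an orange look-alike at (206,193) and a red one at (203,282). The wide-key candidates are the two black heads in the block, at about (193,239) and (230,240). I'll crop in to pick between them.

```bash
python3 - <<'E'
import cv2,numpy as np
t=cv2.imread('pics/t0.png');s=cv2.imread('pics/s0.png')
r=lambda im,x,y,w,h:cv2.resize(im[y:y+h,x:x+w],(400,300),interpolation=cv2.INTER_CUBIC)
o=np.vstack([np.hstack([r(t,176,212,72,54),r(t,292,185,72,54)]),np.hstack([r(s,236,230,80,60),r(s,252,160,80,60)])])
cv2.imwrite('pics/c0.png',o)
E
```

```text
(no output)
```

View pics/c0.png

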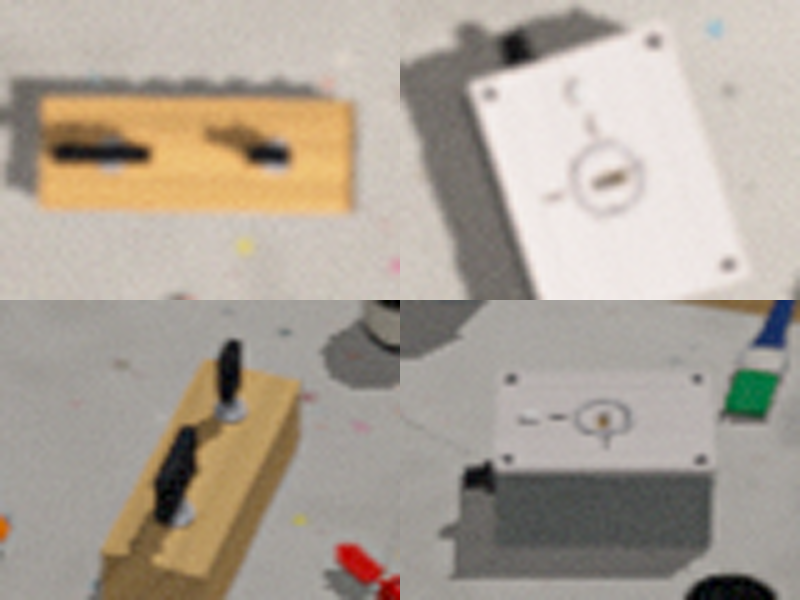

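The wide key is the left head in the top view, centred at (194.2,239.5): its head spans about 46 mm, and in the side view it is the nearer, wider one. The narrow key is at (224.4,239.5). The keyhole is at (329.5,217.2), with its slot tilted by about 18°.

```bash
python3 - <<'E'
from h import *
d=dict(np.load('pics/t0.npz'));s=dict(np.load('pics/s0.npz'))
def T(x,y,ox,oy,z,k=400/72): return atz(*ray(d,ox+(x+.5)/k-.5,oy+(y+.5)/k-.5),z)
def S(x,y,ox,oy,z,k=5): return atz(*ray(s,ox+(x+.5)/k-.5,oy+(y+.5)/k-.5),z)
def ang(a,b): v=b-a; return np.degrees(np.arctan2(v[1],v[0]))
print('wide',T(101,153,176,212,89),'narrow',T(269,153,176,212,89))
c=[T(x,y,176,212,45) for x,y in((40,97),(353,101),(352,211),(40,208))]
print('block',np.mean(c,0),ang(c[1],c[0]),ang(c[2],c[3]))
print('hole',T(208,179.3,292,185,60),'slotang',ang(T(225,174,292,185,60),T(193,184,292,185,60)))
sc=[(490,93),(654,41),(728,264)]
p=[T(x-400,y,292,185,60) for x,y in sc]; print('screw',ang(p[1],p[0]),ang(p[2],p[1]),np.mean([p[0],p[2]],0))
print('side hole',S(203,118,252,160,62))
p=[S(x-400,y-300,252,160,60) for x,y in((511,379),(698,379),(701,459),(507,459))];print('side screws',np.mean(p,0),ang(p[1],p[0]),ang(p[2],p[3]),ang(p[2],p[1]),ang(p[3],p[0]))
p=[S(176,518-300,236,230,48),S(231,412-300,236,230,48)];print('side shoulders',p)
p=[S(176,474-300,236,230,73),S(230,370-300,236,230,73)];print('side heads',p)
print(env.state())
E
```

```text
wide [499.650164   214.43830139  89.        ] narrow [498.3777376  135.16708278  89.        ]
block [498.81750523 176.10263701  45.        ] 88.34836034635407 88.53232300283992
hole [ 554.01246966 -144.86154485   60.        ] slotang 106.4139602674305
screw 106.71321000789571 16.816137430870526 [ 554.50584325 -145.20623714   60.        ]
side hole [ 555.72161049 -141.2300596    62.        ]
side screws [ 555.79935562 -143.93750477   60.        ] 17.43845878174902 17.513427916842375 -73.35684865287223 -73.0404950080838
side shoulders [array([499.58317584, 222.99968536,  48.        ]), array([497.23557066, 141.46900862,  48.        ])]
side heads [array([500.94806319, 217.65548649,  73.        ]), array([499.09089575, 137.03609153,  73.        ])]
{'time_s': 0.1, 'qpos': array([-6.93278335e+01,  1.83473037e+01,  8.96975911e+01,  6.43802495e-04,
        7.20426447e+01, -1.14396328e+00]), 'qvel': array([-0.0067464 , -0.01203427, -0.17126193, -0.01717141, -0.00421459,
        0.0189216 ]), 'effort': array([ 4.14859487e-04, -4.13331628e+01, -2.32510132e+01,  7.29598291e-02,
        4.21874668e-02, -4.93059486e-05]), 'ee_pos': array([ 213.55732131, -533.40824968,  213.22346835]), 'ee_rot': array([-1.79912490e+02, -2.35970403e-03,  2.18159290e+01]), 'force': array([-0.1496886 , -0.05234353,  0.25804674]), 'torque': array([-0.00240187, -0.00217934, -0.04212047]), 'gripper_force': 0.0, 'gripper_width': 91.20949482185807}
```

send_rows([
  [0.12, 0.31, 0.0],
  [0.12, 0.31, 0.0],
  [0.12, 0.31, 0.0],
  [0.12, 0.31, 0.0],
  [0.12, 0.31, 0.0],
  [0.12, 0.31, 0.0],
  [0.12, 0.31, 0.0],
  [0.12, 0.31, 0.0],
], grip=[1, 1, 1, 1, 1, 1, 1, 1], yaw=[40, 40, 40, 40, 40, 40, 40, 40])

```text
time_s: 0.77
ee_pos: [333.7, -221.7, 213.8]
ee_rot: [-180.0, -0.0, 61.8]
force: [0.8, -1.2, -0.1]
gripper_width: 91.3
gripper_force: 0.0
```

send_rows([
  [0.12, 0.31, 0.0],
  [0.12, 0.31, 0.0],
  [0.12, 0.31, 0.0],
  [0.12, 0.31, 0.0],
  [0.12, 0.31, 0.0],
  [0.12, 0.31, 0.0],
  [0.12, 0.31, 0.0],
  [0.12, 0.31, 0.0],
], grip=[1, 1, 1, 1, 1, 1, 1, 1], yaw=[26.7, 26.7, 26.7, 26.7, 26.7, 26.7, 26.7, 26.7])

```text
time_s: 1.43
ee_pos: [453.7, 88.4, 213.8]
ee_rot: [-180.0, 0.0, 88.6]
force: [0.0, -0.1, 0.9]
gripper_width: 91.3
gripper_force: 0.0
```

send_rows([
  [0.046, 0.127, -0.05],
  [0.046, 0.127, -0.05],
  [0.046, 0.127, -0.05],
  [0.046, 0.127, -0.05],
  [0.046, 0.127, -0.05],
  [0.046, 0.127, -0.05],
], grip=[1, 1, 1, 1, 1, 1], yaw=[0, 0, 0, 0, 0, 0])

```text
time_s: 1.93
ee_pos: [499.1, 213.5, 162.9]
ee_rot: [-179.9, 0.1, 88.6]
force: [-0.3, -0.2, -0.0]
gripper_width: 91.3
gripper_force: 0.0
```

```bash
python3 - <<'E'
from h import *
a=grab('wrist','w1');print(a['fx'],a['cx'],a['cy'],np.round(a['pose'],3).tolist(),env.state()['ee_pos'])
E
```

```text
325.19226210127806 279.8934667477147 209.7794664469332 [[1.0, -0.023, -0.01, 502.275], [-0.024, -0.966, -0.256, 285.202], [-0.004, 0.256, -0.967, 333.72], [0.0, 0.0, 0.0, 1.0]] [499.20372303 212.73528038 163.58167621]
```

View pics/w1.png

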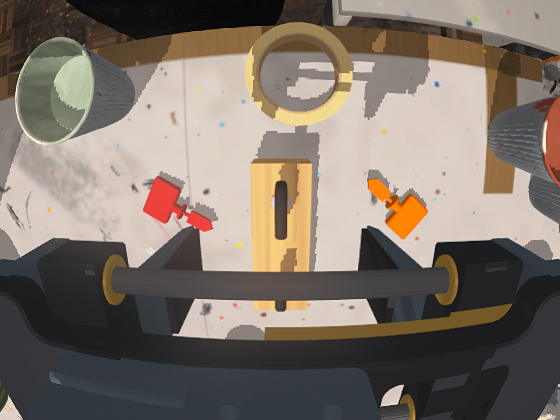

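The wrist view shows the wide head at column 281, rows 180–240, midway between the fingers. The red and orange look-alikes are off to either side.

```bash
python3 - <<'E'
from h import *
d=dict(np.load('pics/w1.npz'))
im=d['frame'].astype(int).sum(2)
for v in range(176,246,4): 
  c=np.where(im[v,265:300]<200)[0]; print(v, (c.min()+265,c.max()+265) if len(c) else None)
for u,v,z in((281,181,73),(281,190,89),(281,238,89)): print(atz(*fray(d,u,v),z))
c=[atz(*fray(d,u,v),45) for u,v in((251,163),(311,163),(250,303),(308,309))];print(c)
E
```

```text
176 None
180 None
184 (np.int64(276), np.int64(286))
188 (np.int64(276), np.int64(286))
192 (np.int64(275), np.int64(286))
196 (np.int64(276), np.int64(286))
200 (np.int64(276), np.int64(286))
204 (np.int64(276), np.int64(286))
208 (np.int64(276), np.int64(286))
212 (np.int64(284), np.int64(286))
216 (np.int64(284), np.int64(286))
220 (np.int64(284), np.int64(286))
224 (np.int64(285), np.int64(286))
228 (np.int64(285), np.int64(286))
232 (np.int64(285), np.int64(285))
236 (np.int64(285), np.int64(285))
240 None
244 None
[501.09967661 240.38046285  73.        ]
[501.006556   236.12475704  89.        ]
[500.09431329 197.12081843  89.        ]
[array([474.57487431, 252.62688348,  45.        ]), array([528.14783538, 251.36657512,  45.        ]), array([466.19563717, 110.41782139,  45.        ]), array([525.87773885, 101.74638018,  45.        ])]
```

send_rows([
  [0.0005, 0.001, -0.035],
  [0.0005, 0.001, -0.07],
  [0.0005, 0.001, -0.09],
  [0.0005, 0.001, -0.106],
  [0.0005, 0.001, -0.106],
  [0.0005, 0.001, -0.106],
], grip=[0.3, 0.0, -0.2, -0.4, -0.4, -0.4], yaw=[0, 0, 0, 0, 0, 0])

```text
time_s: 2.48
ee_pos: [500.0, 212.9, 58.4]
ee_rot: [-180.0, 0.0, 88.4]
force: [0.3, 0.2, -0.2]
gripper_width: 53.9
gripper_force: 0.0
```

send_rows([
  [0, 0, 0],
  [0, 0, 0],
  [0, 0, 0],
  [0, 0, 0],
  [0, 0, 0],
  [0, 0, 0],
  [0, 0, 0],
  [0, 0, 0],
], grip=[-1, -1, -1, -1, -1, -1, -1, -1], yaw=[0, 0, 0, 0, 0, 0, 0, 0], grip_force=15)

```text
time_s: 3.15
ee_pos: [500.2, 214.2, 58.1]
ee_rot: [180.0, -0.0, 88.5]
force: [-0.2, 0.0, 2.4]
gripper_width: 9.8
gripper_force: 15.0
```

send_rows([
  [0, 0, 0],
  [0, 0, 0],
  [0, 0, 0.01],
  [0, 0, 0.02],
  [0, 0, 0.04],
  [0, 0, 0.06],
  [0, 0, 0.09],
  [0, 0, 0.09],
], grip=[-1, -1, -1, -1, -1, -1, -1, -1], yaw=[0, 0, 0, 0, 0, 0, 0, 0], grip_force=58)

```text
time_s: 3.82
ee_pos: [503.7, 215.6, 154.3]
ee_rot: [179.4, -0.3, 88.5]
force: [1.2, 1.1, 0.5]
gripper_width: 10.0
gripper_force: 58.0
```

send_rows([
  [0.013, -0.04, 0],
  [0.026, -0.08, 0],
  [0.033, -0.12, 0],
  [0.037, -0.16, 0],
  [0.04, -0.2, 0],
  [0.044, -0.24, 0],
  [0.046, -0.27, 0],
  [0.048, -0.3, 0],
], grip=[-1, -1, -1, -1, -1, -1, -1, -1], yaw=[0, 0, 3, 6, 9, 12, 15, 18.3])

```text
time_s: 4.48
ee_pos: [548.2, -88.0, 148.5]
ee_rot: [180.0, 0.0, 106.9]
force: [0.1, -0.4, 0.0]
gripper_width: 9.8
gripper_force: 58.0
```

send_rows([
  [0.006, -0.03, 0],
  [0.006, -0.06, 0],
  [0.006, -0.06, 0],
  [0.006, -0.06, 0],
], grip=[-1, -1, -1, -1], yaw=[0, 0, 0, 0])

```text
time_s: 4.82
ee_pos: [554.1, -147.1, 148.2]
ee_rot: [180.0, -0.0, 106.6]
force: [-0.1, 1.1, -0.9]
gripper_width: 9.5
gripper_force: 58.0
```

```bash
python3 - <<'E'
from h import *
a=grab('wrist','w2');b=grab('side','s2');print(np.round(a['pose'],3).tolist(),env.state()['ee_pos'])
cv2.imwrite('pics/c2.png',np.hstack([cv2.resize(cv2.imread('pics/w2.png')[90:300,180:320],(400,600),interpolation=2),cv2.resize(cv2.imread('pics/s2.png')[130:235,262:332],(400,600),interpolation=2)]))
E
```

```text
[[0.958, 0.277, 0.072, 534.636], [0.286, -0.927, -0.244, -78.71], [-0.001, 0.254, -0.967, 319.12], [0.0, 0.0, 0.0, 1.0]] [ 554.01393366 -145.25607335  148.11165761]
```

View pics/c2.png

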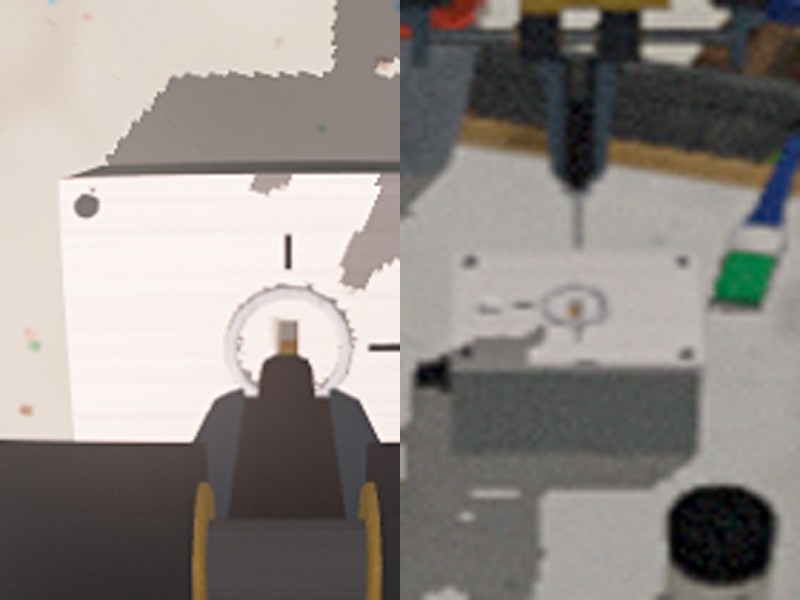

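The wrist crop shows the collar centred at about column 289, with the slot's far end at (289,320) and the head's end at (287,355). The side crop shows the blade's tip at (577,247) above the slot at (575,307). The key hangs straight.

```bash
python3 - <<'E'
from h import *
d=dict(np.load('pics/w2.npz'));s=dict(np.load('pics/s2.npz'))
tcp=np.array([554.0,-145.26,148.1]); a=np.radians(16.6); ex=np.array([np.cos(a),np.sin(a),0]); ey=np.array([-np.sin(a),np.cos(a),0])
k=400/140
W=lambda x,y,z: atz(*fray(d,180+(x+.5)/k-.5,90+(y+.5)/k-.5),z)
def rel(n,p): q=p-tcp; print(n,'along x %.1f y %.1f'%(q@ex,q@ey), p.round(1))
rel('collar L',W(225,347,62.5));rel('collar R',W(353,347,62.5));rel('collar far(-19y)',W(289,285,62.5))
rel('slot far end(-7.75y)',W(289,320,60))
rel('head end bot(-22y)',W(286.5,355,147))
rel('mark',W(288,250,60))
k=400/70
S=lambda x,y:(262+(x-400+.5)/k-.5,130+(y+.5)/k-.5)
print('tip obs',S(577,247),'model',proj(s,[554,-145.26,98]))
for h in([554,-145,60],[555,-144,60]): print('hole obs',S(575,307),'model',proj(s,h))
# head edges by intensity
g=d['frame'].astype(int).sum(2)
print(g[206:224:1,281].tolist()); print(g[216,262:300].tolist())
c=281
E
```

```text
collar L along x -17.4 y 0.8 [ 537.1 -149.5   62.5]
collar R along x 19.3 y 0.8 [ 572.2 -139.    62.5]
collar far(-19y) along x 0.9 y 18.9 [ 549.5 -126.9   62.5]
slot far end(-7.75y) along x 1.0 y 8.2 [ 552.6 -137.2   60. ]
head end bot(-22y) along x 0.3 y 21.8 [ 548.1 -124.3  147. ]
mark along x 0.6 y 28.4 [ 546.5 -117.8   60. ]
tip obs (292.5625, 172.8125) model (np.float64(293.2460389167046), np.float64(172.66627273927867))
hole obs (292.2125, 183.3125) model (np.float64(293.1087873030554), np.float64(183.14560563952398))
hole obs (292.2125, 183.3125) model (np.float64(292.6939029466285), np.float64(183.27198542306078))
[434, 438, 412, 346, 318, 330, 345, 327, 242, 209, 216, 216, 214, 214, 211, 214, 211, 210]
[644, 574, 607, 712, 722, 725, 731, 731, 739, 719, 502, 230, 204, 215, 218, 218, 220, 217, 215, 216, 212, 208, 206, 193, 173, 223, 679, 746, 729, 726, 727, 727, 726, 726, 729, 705, 672, 671]
```

send_rows([
  [0.0005, 0.0005, -0.01],
  [0.0005, 0.0005, -0.02],
  [0.0005, 0.0005, -0.03],
  [0.0005, 0.0005, -0.033],
  [0.0005, 0.0005, -0.033],
  [0.0005, 0.0005, -0.033],
], grip=[-1, -1, -1, -1, -1, -1], yaw=[0, 0, 0, 0, 0, 0])

```text
time_s: 5.42
ee_pos: [554.6, -145.0, 114.5]
ee_rot: [-180.0, -0.0, 106.8]
force: [-0.1, 0.0, -0.0]
gripper_width: 9.9
gripper_force: 58.0
```

send_rows([
  [0, 0.0003, -0.002],
  [0, 0.0003, -0.004],
  [0, 0.0003, -0.005],
  [0, 0.0003, -0.006],
  [0, 0.0003, -0.007],
  [0, 0.0003, -0.008],
  [0, 0.0003, -0.009],
  [0, 0.0003, -0.01],
], grip=[-1, -1, -1, -1, -1, -1, -1, -1], yaw=[0, 0, 0, 0, 0, 0, 0, 0])

```text
time_s: 6.08
ee_pos: [554.7, -145.1, 104.9]
ee_rot: [180.0, 0.0, 106.8]
force: [-1.4, -0.5, -0.9]
gripper_width: 9.7
gripper_force: 58.0
```

send_rows([
  [0, 0, -0.001],
  [0, 0, -0.002],
  [0, 0, -0.003],
  [0, 0, -0.004],
  [0, 0, -0.005],
  [0, 0, -0.006],
  [0, 0, -0.007],
  [0, 0, -0.008],
], grip=[-1, -1, -1, -1, -1, -1, -1, -1], yaw=[3, 0, -3, 0, 4, 0, -4, 0])

```text
time_s: 6.75
ee_pos: [555.4, -146.6, 97.8]
ee_rot: [179.9, 0.2, 106.8]
force: [0.4, -3.6, 1.8]
gripper_width: 9.6
gripper_force: 58.0
```

send_rows([
  [0, 0, -0.001],
  [0, 0, -0.002],
  [0, 0, -0.003],
  [0, 0, -0.004],
  [0, 0, -0.005],
  [0, 0, -0.006],
  [0, 0, -0.007],
  [0, 0, -0.008],
], grip=[-1, -1, -1, -1, -1, -1, -1, -1], yaw=[4, 0, -4, 0, 4, 0, -4, 0])

```text
time_s: 7.42
ee_pos: [555.7, -147.3, 91.1]
ee_rot: [179.9, 0.3, 106.8]
force: [-1.7, -4.3, 11.0]
gripper_width: 9.7
gripper_force: 58.0
```

send_rows([
  [0.0003, -0.0006, -0.001],
  [0.0005, -0.0012, -0.002],
  [0.0006, -0.0018, -0.003],
  [0.0006, -0.0018, -0.004],
  [0.0006, -0.0018, -0.005],
  [0.0006, -0.0018, -0.006],
  [0.0006, -0.0018, -0.007],
  [0.0006, -0.0018, -0.008],
], grip=[-1, -1, -1, -1, -1, -1, -1, -1], yaw=[4, 0, -4, 0, 4, 0, -4, 0])

```text
time_s: 8.08
ee_pos: [555.8, -147.8, 83.2]
ee_rot: [179.9, 0.1, 106.8]
force: [-1.9, -0.6, 9.2]
gripper_width: 9.5
gripper_force: 58.0
```

send_rows([
  [0, 0, -0.001],
  [0, 0, -0.002],
  [0, 0, -0.003],
  [0, 0, -0.004],
  [0, 0, -0.005],
  [0, 0, -0.006],
  [0, 0, -0.007],
  [0, 0, -0.008],
], grip=[-1, -1, -1, -1, -1, -1, -1, -1], yaw=[4, 0, -4, 0, 4, 0, -4, 0])

```text
time_s: 8.75
ee_pos: [555.7, -147.3, 73.5]
ee_rot: [180.0, 0.1, 106.7]
force: [-1.4, -0.8, 0.4]
gripper_width: 9.6
gripper_force: 58.0
```

send_rows([
  [0, 0, -0.001],
  [0, 0, -0.002],
  [0, 0, -0.003],
  [0, 0, -0.003],
  [0, 0, -0.003],
  [0, 0, -0.003],
  [0, 0, -0.003],
  [0, 0, -0.003],
], grip=[-1, -1, -1, -1, -1, -1, -1, -1], yaw=[3, 0, -3, 0, 0, 0, 0, 0])

```text
time_s: 9.42
ee_pos: [555.7, -147.4, 73.1]
ee_rot: [179.9, 0.1, 106.8]
force: [-5.8, -0.2, 17.1]
gripper_width: 9.7
gripper_force: 58.0
```

send_rows([
  [0, 0, 0.002],
  [0, 0, 0.002],
  [0, 0, 0.002],
  [0, 0, 0.002],
  [0, 0, 0.002],
  [0, 0, 0.002],
  [0, 0, 0.002],
  [0, 0, 0.002],
], grip=[-1, -1, -1, -1, -1, -1, -1, -1], yaw=[0, -4, -8, -12, -17, -22, -27, -32], grip_force=60)

```text
time_s: 10.08
ee_pos: [553.8, -147.4, 73.1]
ee_rot: [-179.9, 0.1, 74.6]
force: [-6.1, -2.1, 10.3]
gripper_width: 10.0
gripper_force: 60.0
```

```bash
python3 -c "
from h import *
s=env.state();print(s['torque'],s['force'],s['ee_pos'],s['ee_rot'])"
```

```text
[-0.19584715  1.22939965  0.06983416] [-6.09678021 -2.06918758 10.29647437] [ 553.78651137 -147.36160126   73.12166525] [-1.79855086e+02  1.02293260e-01  7.46309891e+01]
```

send_rows([
  [-0.0015, -0.0008, 0],
  [-0.0017, -0.0008, 0],
  [-0.0019, -0.0007, 0],
  [-0.0021, -0.0006, 0],
  [-0.0023, -0.0005, 0],
  [-0.0024, -0.0004, 0],
  [-0.0026, -0.0004, 0],
  [-0.0027, -0.0003, 0],
], grip=[-1, -1, -1, -1, -1, -1, -1, -1], yaw=[-4, -8, -12, -16, -21, -26, -31, -36])

```text
time_s: 10.75
ee_pos: [552.3, -146.7, 73.1]
ee_rot: [-180.0, -0.0, 38.6]
force: [-3.5, 2.2, 9.3]
gripper_width: 9.3
gripper_force: 60.0
```

```bash
python3 -c "
from h import *
s=env.state();print(s['torque'],s['force'],s['ee_pos'],s['ee_rot'])"
```

```text
[0.46445714 0.58722198 0.19040171] [-3.50978553  2.21817689  9.27004722] [ 552.25978727 -146.71271897   73.11809741] [-1.79960434e+02 -5.33963871e-03  3.85834520e+01]
```

send_rows([
  [-0.0002, 0.0002, 0],
  [-0.0004, 0.0004, 0],
  [-0.0006, 0.0007, 0],
  [-0.0008, 0.001, 0],
  [-0.0009, 0.0013, 0],
  [-0.0009, 0.0013, 0],
  [-0.0009, 0.0013, 0],
  [-0.0009, 0.0013, 0],
], grip=[-1, -1, -1, -1, -1, -1, -1, -1], yaw=[-5, -10, -15, -20, -25, -28, -28, -28])

```text
time_s: 11.42
ee_pos: [551.8, -145.6, 73.1]
ee_rot: [-180.0, -0.0, 10.8]
force: [-2.6, 1.3, 7.1]
gripper_width: 9.5
gripper_force: 60.0
```

```bash
python3 - <<'E'
from h import *
s=env.state();print(s['torque'],s['force'],s['ee_pos'],s['ee_rot'],s['time_s'])
a=grab('wrist','w3');b=grab('side','s3')
cv2.imwrite('pics/c3.png',np.hstack([cv2.resize(cv2.imread('pics/w3.png')[120:330,210:350],(400,600),interpolation=2),cv2.resize(cv2.imread('pics/s3.png')[130:235,262:332],(400,600),interpolation=2)]))
E
```

```text
[0.33211012 0.48473677 0.07948796] [-2.5555177   1.27836079  7.11144268] [ 551.76474962 -145.57680632   73.11541756] [-1.79994248e+02 -2.85685757e-02  1.08146220e+01] 11.4167
```

View pics/c3.png

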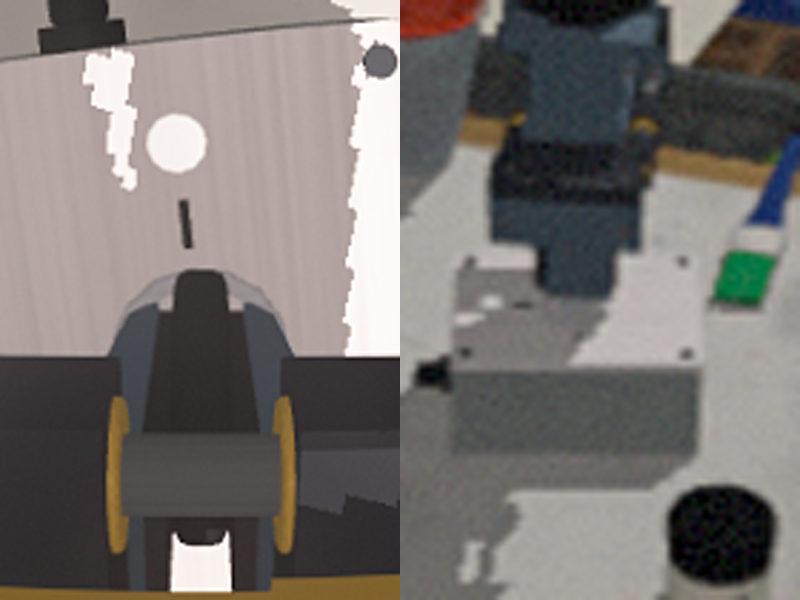

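The key is home and turned about 96°, in line with the quarter-turn mark (column 185). I'll add a few degrees to take up the play.

send_rows([
  [0, 0, 0],
  [0, 0, 0],
  [0, 0, 0],
  [0, 0, 0],
  [0, 0, 0],
  [0, 0, 0],
  [0, 0, 0],
  [0, 0, 0],
], grip=[-1, -1, -1, -1, -1, -1, -1, -1], yaw=[-1, -2, -3, -4, -4, -4, -4, -4])

```text
time_s: 12.18
ee_pos: [551.7, -145.4, 73.1]
ee_rot: [-180.0, -0.0, 6.8]
force: [-1.1, 1.7, 7.8]
gripper_width: 9.7
gripper_force: 60.0
```

```bash
python3 -c "
from h import *
s=env.state();print(s['torque'],s['force'],s['ee_pos'],s['ee_rot'])"
```

```text
[0.36410351 0.44690708 0.05146356] [-1.10781285  1.67001779  7.77588711] [ 551.69114554 -145.44922486   73.10046669] [-1.79976927e+02 -2.04484115e-02  6.82256868e+00]
```

```bash
python3 -c "
from h import *
print(env.job_done())"
```

```text
the job is handed in; nothing more can be done
None
```

I put the wide key fully home in the switch box and turned it about 100° clockwise, a quarter turn plus the play in the slot. I handed the job in at about 12 s with the key still gripped and held turned; the narrow key and everything else were left alone. I had no direct reading of the plug angle, so the quarter turn is inferred from the gripper's angle.

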